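# Unhook a hanger from its eye bracket and stock both

## Robot

A 6-joint arm with a two-finger parallel gripper is mounted at the origin on the work surface. World frame = base frame: x ahead of the robot, y to its left, z up, the work surface at z = 0. Lengths are in m, angles in degrees, forces in N, time in s.
With the tool pointing down it reaches from about 0.25 to 0.775 m from the base axis. Payload 8.9 kg.
Tool frame: the origin (TCP) lies midway between the tips of the shut fingers; the grasp point (between the pads) lies 19 mm behind it; z points along the fingers, y is the line along which they close (so a half turn about z gives the same grasp; the last joint's range is limited). The gripper opens to 85 mm and grips with 20 to 120 N. Pads are 22 mm wide; open, the fingers measure 114 mm over their backs; the gripper's body (76 mm by 85 mm) begins 54 mm behind the grasp point. The pads swing forward as they close: fully open they stand 13 mm farther back than shut.
Start: joints at [68.451, 16.656, -8.789, 64.555, 0, 82.019], TCP at [0.123, 0.51, 0.231] pointing down, gripper open.
Joint ranges: [-144.48, 144.48], [-52.06, 99.96], [-74.48, 78.29], [-112.23, 115.85], [-86.99, 84.42], [-180, 180]. Speed limits (degrees/s): [127.2, 127.2, 159.86, 180, 180, 180].

## Interface

Orientations are given as [roll, pitch, yaw] about the fixed x, y, z axes, in that order (R = Rz(yaw) Ry(pitch) Rx(roll)).
In Python, from plant import observe, read_camera, get_calibration, finish_job, boxes_of, cut_out gives the robot as it stands.
- The arm moves only by the tool carry_out, never from a script. Its argument "series" is text: rows parted by semicolons, each of 4 numbers parted by spaces: the shift along the world's x, y, z in m, then the turn about the world's z in rad. A call has 1 to 10 rows; each row shifts and turns the commanded pose from where the row before left it; what a row does not reach is not made up. A row lasts 1/10 s, in which the tool goes at most 50 mm and 8.59 degrees, less where a joint would pass 70% of its speed; a pose out of reach is approached as far as the arm can. A call is refused whole if a number of a shift passes 0.05 or a number of a turn 0.15, either way. A call with a gripper value outside its range is refused whole. "jaw" is the opening in per cent of the stroke, from 0 (shut) to 100 (fully open), set as the call begins (left out, the last holds). The fingers move at their own pace and stop on an object; "grip_force" is the grip in N (left out, the last holds). Time passes only in rows, so rows that do not move let the fingers close. It gives the time, the measured TCP pose, the force, the opening and the grip force at its end, in the units of the state.
- observe(): the state, without advancing time (a new reading comes with each control period).
- read_camera(name): name is "scene" or "top" or "wrist"; returns the picture (420x560x3 uint8, red, green, blue); there is no depth.
- get_calibration(name): a dict with "fx", "fy", "cx", "cy" (pixels), "D" ([k1, k2, p1, p2, k3] as OpenCV has them; the pictures are not rectified), "xyz" and "orientation" of the camera in the world. Camera axes: x right, y down, z forward; pixel columns grow to the right and rows downward; lengths in m; the calibration is good to about 2 mm. A picture is of the moment at which its call begins: read the wrist's pose just before it. get_calibration takes no time and is no camera call; for the wrist camera it gives the pose at the moment of the call.
- finish_job(): hands the job in; it is judged then, once.
Trained networks look in the newest picture that a camera, given by its name, has taken for a name from the list of things; names that differ only in an ending like _2 or _b are one class to them, and where a whole thing is asked for, a point or a joint stands for the part that bears it (a point fixed in the world has none). Each returns a list of dicts, best first, with "p" (0 to 1); they miss things now and then, are a little off and sometimes report something else, mostly with a low value. They report only what shows in the picture. A call takes as long as a camera call. They do not tell look-alikes from the thing itself.
- boxes_of(camera, name): "position" ([x, y, z] in m, in world coordinates, good to about 4 mm: the middle of the surface that is visible of it).
- cut_out(camera, name): "mask" (420x560 bool, what is visible of it).
The state is a dict: "time": time; "q": joint angles; "joint_velocities": joint speeds; "joint_torque": joint torques, N m; "eef_pos": TCP position; "tool_rot": TCP orientation; "ft_force": force on the tool from outside, world axes, zero at the start; "ft_torque": the same for the moment, N m; "gripper_width": finger opening in m; "gripper_force": force on a finger pad.
Only numpy, scipy, OpenCV 4.12 (cv2) and the standard library are available. Lean on these libraries where they do the work, as an engineer would, in place of code of your own. Each camera call takes 0.05 s, during which the arm holds its last target. There are 200 camera calls.

## Task

A swivel hanger is caught in the open eye of a bracket: lift and twist it out through the eye's mouth, then push it down through the spring flap of the drop bin so that the flap swings shut behind it. After that, stand the bracket on its plate in the open tray. Leave the sanding block, the screwdriver and the tin alone.

Things in the scene. Friction and masses are not known exactly. Their poses are not given: they have to be found in the camera images.
- eye (a point): Centre of the bracket's eye, 46 mm above the plate's underside. The eye is a level open ring of 8 mm round bar, 32 mm clear inside, 48 mm outside, with an 11 mm mouth. Axes are the bracket's: x points out through the mouth, z up. The bracket is one loose dark steel piece, 0.4 to 0.8 kg; a hard pull drags it along.
- bracket_plate (a point): Centre of the underside of the bracket's flat plate, 100 (x) x 64 (y) x 10 mm, 24 mm behind the eye (-x). A 12 mm round post rises from it 58 mm behind the eye. Axes as the eye.
- bracket_grip (a point): Middle of the bracket's 10 mm square arm, which runs from the post forward to the eye: 36 mm behind the eye (-x), 46 mm above the plate's underside. The place to pinch the bracket from above, fingers either side in y. Axes as the eye.
- hanger_blade (a point): Pinch point on the loose steel swivel hanger (0.2 to 0.3 kg, 95 mm tall, standing upright): on its axis, 80 mm above its underside. Flat blade 24 mm wide (x) and 8 mm thick (y), from 46 to 95 mm above its underside, with an upturned hook arm on its +x side that reaches 29 mm from the axis between 51 and 77 mm. z up, x along the blade.
- hanger_mid (a point): Point on the hanger's axis 48 mm above its underside, axes of the blade. Below the blade, from 26 to 46 mm, is a round boss 22 mm across. At the start the hanger stands on the bracket's plate and the eye surrounds the boss, which is too thick for the mouth; raised by 15 to 24 mm the eye surrounds the neck, and at 26 mm the foot meets the eye from below.
- hanger_foot (a point): Centre of the hanger's round foot (40 mm across, 6 mm thick); axes of the blade. The neck (6 to 26 mm up) is flat, 22 x 6 mm: it passes the mouth only edge-on, within about 14 degrees. Neck and foot sit on a stiff swivel (they turn with the blade), askew from it by an unknown angle up to 40 degrees either way, to be found by feel: pull lightly; if held, turn a little, retry.
- bin_mouth (a point): Centre of the top of the fixed plywood drop bin, 200 mm above the bench. The opening, 101 (x) x 150 (y) mm, is covered by a thin aluminium flap that hinges along its +x side (hinge line along y, 49 mm from the centre) and swings down into the bin. z up.
- bin: The same drop bin, 125 (x) x 166 (y) x 200 mm outside, origin at the centre of its underside, same axes. Inside floor at 6 mm.
- flap (a joint): Angle of the spring flap: 0 shut, grows to 1.5 rad as it is pushed down into the bin. The spring resists with 0.07 N m when shut, 0.11 N m wide open; the flap is 94 mm long. The hanger must go in foot first until the foot is past the flap's free edge (about 95 mm deep) before it is let go.
- tray: Fixed open wooden tray 200 x 200 mm, walls 8 mm thick and 35 mm high, origin at the centre of its underside; inner floor at 8 mm. z up.
- sanding_block: Bystander: cork sanding block 100 x 60 x 30 mm, origin under its centre.
- screwdriver: Bystander: screwdriver, 200 mm long, lying along its x.
- wax_tin: Bystander: small steel tin, 64 mm across, 45 mm high, origin under its centre.
There are look-alikes about, which are no part of the job. Of the things shaped like the bin, the wooden one is meant. What is shaped like the part that bears eye but turquoise is not meant.

How it is judged:
By the outcome, as a careful person would: the job done as asked, in the order asked, and still so for the second after the job is handed in, with the robot touching nothing.
It also fails if it takes over 72 s, if anything falls off the work surface, if the arm or the gripper's body presses on something with over 40 N, if the wrist force passes 120 N, or if a joint passes its speed limit or range.

## Working session

There is one attempt and no reset: what is moved stays moved. The work goes in short steps, Python scripts to look and compute and a tool call to move; the robot and the scene stay as the last step left them, time stands still between calls to the robot, and variables do not carry over. Pictures are saved under pics/ and viewed, at most 10 in all, crops included, and the job is handed in when it is done.

Besides the shell and the picture viewer there is one more tool, called after ">>>" in YAML: its name, and indented under it one key for each argument. carry_out: Moves the arm, as the interface text tells. Its arguments: {"type":"object","properties":{"series":{"type":"string"},"jaw":{"type":"number"},"grip_force":{"type":"number"}},"required":["series"]}

```bash
mkdir -p pics; cat > h.py <<'E'
import numpy as np, cv2
from plant import *
from scipy.spatial.transform import Rotation as R
def K(c): return np.array([[c['fx'],0,c['cx']],[0,c['fy'],c['cy']],[0,0,1]])
def Rc(c):
    o=np.array(c['orientation'])
    return o if o.shape==(3,3) else R.from_euler('xyz',o,degrees=True).as_matrix()
def topx(c,P):
    P=(np.atleast_2d(P)-np.array(c['xyz']))@Rc(c)
    return cv2.projectPoints(P,np.zeros(3),np.zeros(3),K(c),np.array(c['D']))[0].reshape(-1,2)
def toz(c,uv,z):
    n=cv2.undistortPoints(np.array(uv,float).reshape(-1,1,2),K(c),np.array(c['D'])).reshape(-1,2)
    d=np.c_[n,np.ones(len(n))]@Rc(c).T; o=np.array(c['xyz'])
    return o+d*((z-o[2])/d[:,2])[:,None]
E
python3 - <<'E'
from h import *
ims=[]
for n in ['scene','top']:
    im=read_camera(n); cv2.imwrite(f'pics/{n}0.png',cv2.resize(im[:,:,::-1],(800,600)))
    c=get_calibration(n);print(n,c)
    for k in ['eye','hanger_blade','bin','tray','sanding_block','screwdriver','wax_tin']:
        print(k,[(np.round(d['position'],3).tolist(),round(d['p'],2)) for d in boxes_of(n,k)])
print(observe())
E
```

```text
scene {'fx': 419.2433734990581, 'fy': 419.2433734990581, 'cx': 278.47208938881187, 'cy': 211.8461578378759, 'D': array([-0.060342,  0.      ,  0.      ,  0.      ,  0.      ]), 'xyz': array([ 0.94087646, -0.65709332,  0.9242071 ]), 'orientation': array([-1.35734593e+02, -9.20562741e-02,  3.31856725e+01])}
eye [([0.529, 0.078, 0.007], 0.93), ([0.532, -0.079, 0.011], 0.9)]
hanger_blade [([0.558, -0.087, 0.06], 0.71)]
bin [([0.541, 0.28, 0.164], 0.82), ([0.316, 0.254, 0.15], 0.58), ([0.55, -0.086, 0.06], 0.2)]
tray [([0.488, -0.298, 0.005], 0.97)]
sanding_block [([0.764, -0.131, 0.026], 0.64)]
screwdriver [([0.756, 0.097, 0.026], 0.59)]
wax_tin [([0.385, 0.006, 0.045], 0.58), ([0.524, 0.338, 0.199], 0.4)]
top {'fx': 391.8381956840303, 'fy': 391.8381956840303, 'cx': 285.0796585522474, 'cy': 213.05280231614734, 'D': array([-0.10578736,  0.        ,  0.        ,  0.        ,  0.        ]), 'xyz': array([0.47083586, 0.00181965, 1.00498756]), 'orientation': array([-1.76382178e+02,  6.80333457e-03, -8.96722902e+01])}
eye [([0.523, -0.063, 0.01], 0.89), ([0.516, 0.09, 0.012], 0.61)]
hanger_bla
[... 357 characters left out ...]
0.51)]
{'time': 0.8, 'q': array([ 6.84524967e+01,  1.66550103e+01, -8.78811167e+00,  6.45533659e+01,
        1.65203300e-03,  8.20158950e+01]), 'joint_velocities': array([-0.0315601 ,  0.05747405, -0.01750575,  0.00303032, -0.05301636,
       -0.09462218]), 'joint_torque': array([ 1.51040356e-03, -5.36978531e+01,  3.31629288e+01,  1.54735073e-03,
       -1.18480016e-04,  4.18370746e-06]), 'eef_pos': array([0.12314494, 0.51037881, 0.23131995]), 'tool_rot': array([ 1.79996292e+02, -1.14819133e-03,  1.66436602e+02]), 'ft_force': array([ 0.17108413, -0.18782554,  0.32176793]), 'ft_torque': array([-0.02906539, -0.00484816,  0.01443314]), 'gripper_force': 0.0, 'gripper_width': 0.08544918705120833}
```

View pics/top0.png

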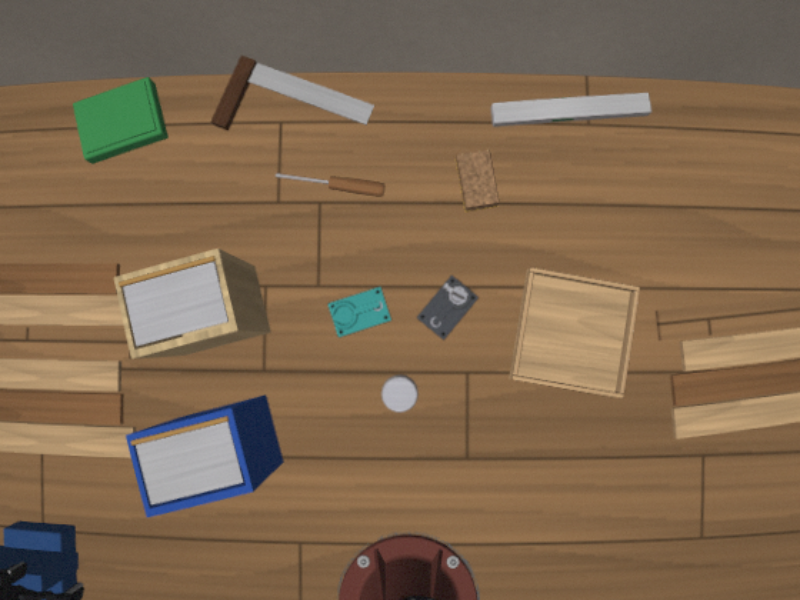

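View pics/scene0.png

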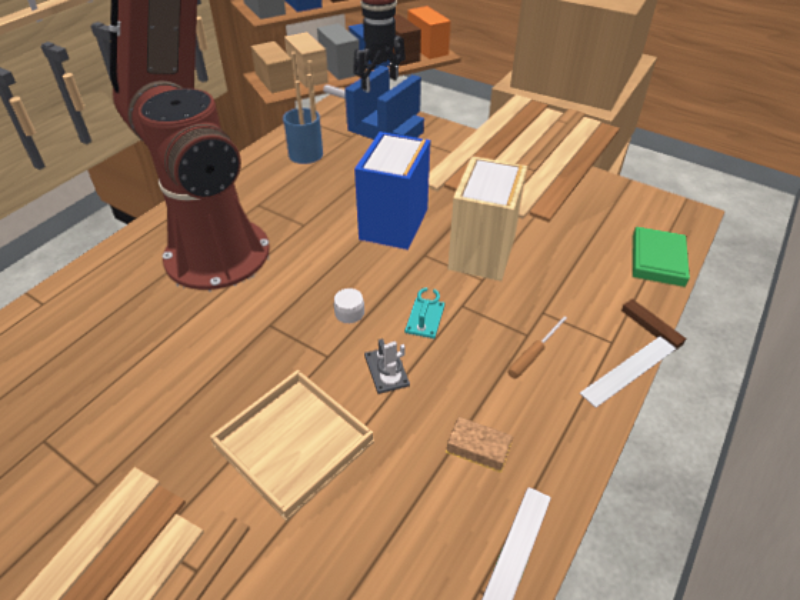

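The top view shows the dark bracket at about (447,307) with the hanger at (458,294), the wooden bin at (185,300) with its hinge strip on the far side, and the tray at (577,332). I'll move nearer and use the wrist camera.

>>> carry_out:
  series: "0.01 -0.02 0.03 0;0.03 -0.03 0.02 0;0.035 -0.035 0.01 0;0.035 -0.035 0 0;0.035 -0.035 0 0;0.03 -0.04 0 0;0.03 -0.04 0 0;0.03 -0.04 0 0;0.03 -0.04 0 0;0.03 -0.04 0 0"
  jaw: 100

```text
time: 1.8
eef_pos: [0.4188, 0.1538, 0.2915]
tool_rot: [180.0, 0.0, 166.4]
ft_force: [1.3, 1.5, -0.5]
gripper_width: 0.0852
gripper_force: 0.0
```

>>> carry_out:
  series: "0.02 -0.045 0 0;0.02 -0.045 0 0;0.02 -0.04 0 0;0.01 -0.035 0 0;0 -0.03 0 0;0 0 0 0"

```text
time: 2.4
eef_pos: [0.4881, -0.0425, 0.2909]
tool_rot: [-180.0, -0.0, 166.2]
ft_force: [-1.5, 0.3, -0.3]
gripper_width: 0.0854
gripper_force: 0.0
```

```bash
python3 - <<'E'
from h import *
o=observe();print(o['time'],o['eef_pos'],o['tool_rot'],o['q'])
im=read_camera('wrist');c=get_calibration('wrist');print(c)
cv2.imwrite('pics/w1.png',cv2.resize(im[:,:,::-1],(800,600)))
print(topx(c,[[.53,-.075,0]])*800/560)
for k in ['eye','hanger_blade','bin','tray']:
    print(k,[(np.round(d['position'],3).tolist(),round(d['p'],2)) for d in boxes_of('wrist',k)])
E
```

```text
2.4 [ 0.48805866 -0.04247619  0.29091871] [-1.79950761e+02 -5.85598678e-03  1.66218512e+02] [-1.34987308e+01  1.12748072e+01 -6.92029302e+00  7.18109987e+01
 -4.92096097e-02  2.82757651e-01]
{'fx': 352.18457042662703, 'fy': 352.18457042662703, 'cx': 278.07667103290873, 'cy': 204.31901726822485, 'D': array([-0.07449625,  0.        ,  0.        ,  0.        ,  0.        ]), 'xyz': array([ 0.41186158, -0.02165856,  0.43327392]), 'orientation': array([1.61911468e+02, 5.44896069e-03, 7.62841673e+01])}
[[370.76999813 276.946754  ]]
eye [([0.518, -0.057, 0.013], 0.88), ([0.515, 0.089, 0.01], 0.68)]
hanger_blade [([0.544, -0.081, 0.07], 0.74)]
bin [([0.515, 0.261, 0.035], 0.97), ([0.741, -0.115, 0.027], 0.31)]
tray []
```

View pics/w1.png

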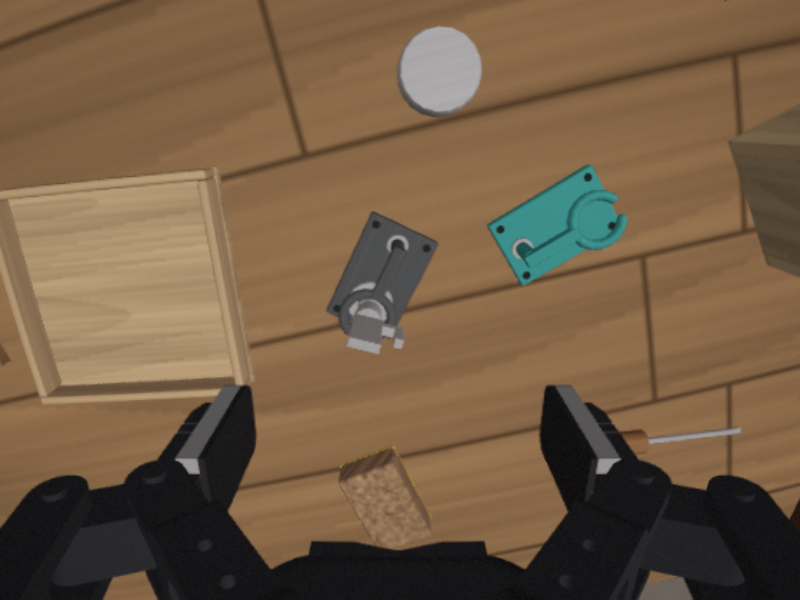

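The wrist view shows the bracket plate with corners at (375,212), (438,241) and (327,311), the post at (397,243) and the eye at (367,305). The hanger's top is at about (365,347) with its hook to the right. A crop will give more precise pixels.

```bash
python3 - <<'E'
from h import *
im=read_camera('wrist')
a=cv2.resize(im[140:260,220:310,::-1],None,fx=6,fy=6,interpolation=cv2.INTER_CUBIC)
b=cv2.resize(read_camera('top')[165:265,70:200,::-1],None,fx=6,fy=6)[:, :]
a=cv2.resize(a,(450,600)); 
cv2.imwrite('pics/w1c.png',a)   # 5x, origin (220,140)
c=get_calibration('wrist');t=get_calibration('top')
s=.7
P=toz(c,np.array([[375,212],[438,241],[327,311]])*s,.01); print('plate',P)
# tray in top pic: outer corners rim z=.035 ; bin z=.2
T=toz(t,np.array([[529,269],[639,287],[623,396],[512,378]])*s,.035);print('tray',T,T.mean(0))
B=toz(t,np.array([[115,305],[218,250],[240,332],[132,358]])*s,.2);print('bin',B)
for n in ['bin','tray']:
    read_camera('top')
    for d in cut_out('top',n)[:2]:
        m=d['mask'].astype('uint8'); r=cv2.minAreaRect(cv2.findNonZero(m)); print(n,d['p'],m.sum(),np.array(r[0])/s,cv2.boxPoints(r)/s)
E
```

```text
plate [[ 0.47308351 -0.05356832  0.01      ]
 [ 0.50986241 -0.00710185  0.01      ]
 [ 0.54929339 -0.11739988  0.01      ]]
tray [[ 0.59548871 -0.21075573  0.035     ]
 [ 0.56535806 -0.40847693  0.035     ]
 [ 0.37346526 -0.3765824   0.035     ]
 [ 0.4054379  -0.17981022  0.035     ]] [ 0.48493748 -0.29390632  0.035     ]
bin [[0.51829819 0.43664885 0.2       ]
 [0.60020047 0.28082821 0.2       ]
 [0.48016677 0.24463266 0.2       ]
 [0.44022012 0.40734312 0.2       ]]
bin 0.81 6261 [205.79831805 456.05041504] [[122.94118 428.90756]
 [266.13446 393.10922]
 [288.65546 483.19327]
 [145.46219 518.99164]]
bin 0.79 6289 [190.42018345 304.53781128] [[109.32775 274.4538 ]
 [247.81514 239.83194]
 [271.51263 334.62186]
 [133.02524 369.24368]]
```

View pics/w1c.png

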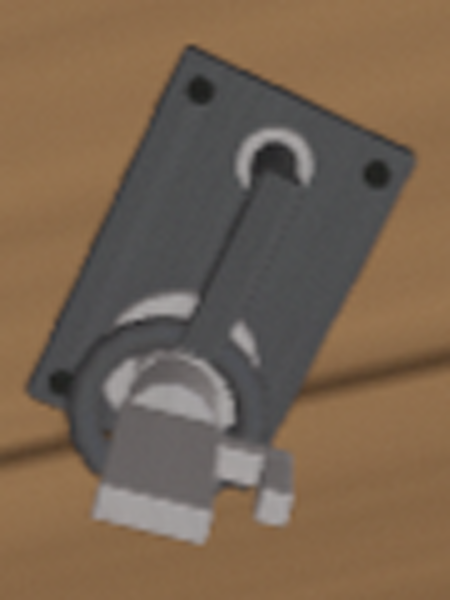

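```bash
python3 - <<'E'
from h import *
c=get_calibration('wrist')
px=lambda a:np.array(a)/5+[220,140]
P=toz(c,px([[190,47],[413,155],[28,392]]),.01);print(P)
x=P[2]-P[0];print('len',np.linalg.norm(x),np.linalg.norm(P[1]-P[0]),'yaw',np.degrees(np.arctan2(x[1],x[0])),np.degrees(np.arctan2(*(P[1]-P[0])[[1,0]])))
ctr=(P[1]+P[2])/2; u=x/np.linalg.norm(x); print('plate',ctr,'eye',ctr+.024*u,'grip',ctr-.012*u)
b=toz(c,px([[100,487],[215,513],[208,545],[93,517]]),.105);print(b,b.mean(0))
d=b[1]-b[0]+b[2]-b[3];print('blade len',np.linalg.norm(d)/2,np.degrees(np.arctan2(d[1],d[0])))
t=read_camera('top')
cv2.imwrite('pics/bin.png',cv2.resize(t[165:265,70:200,::-1],None,fx=5,fy=5,interpolation=cv2.INTER_CUBIC))
E
```

```text
[[ 0.47299362 -0.05958683  0.01      ]
 [ 0.51157031 -0.01296235  0.01      ]
 [ 0.54918711 -0.12228003  0.01      ]]
len 0.09867058979097247 0.06051449555169726 yaw -39.44808331481733 50.39594041912801
plate [ 0.53037871 -0.06762119  0.01      ] eye [ 0.54891152 -0.08287028  0.01      ] grip [ 0.5211123  -0.05999665  0.01      ]
[[ 0.54150674 -0.09083497  0.105     ]
 [ 0.552507   -0.06955926  0.105     ]
 [ 0.55912424 -0.07272758  0.105     ]
 [ 0.54759182 -0.09400813  0.105     ]] [ 0.55018245 -0.08178248  0.105     ]
blade len 0.02407673532863953 62.099688523975715
```

View pics/bin.png

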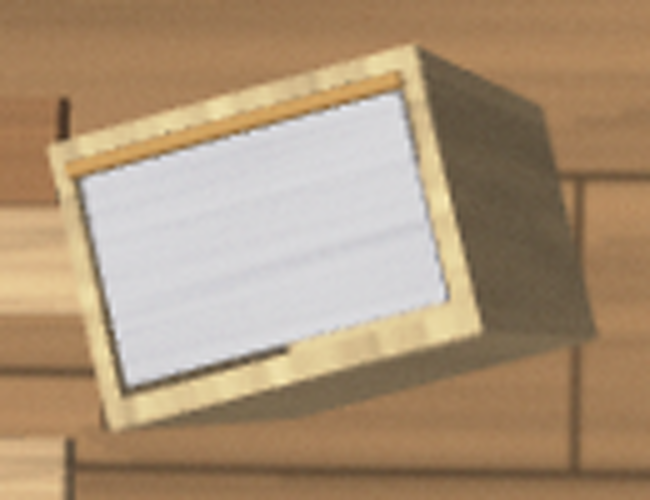

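>>> carry_out:
  series: "0.005 -0.003 -0.01 -0.14;0.005 -0.003 -0.01 -0.14;0.005 -0.003 -0.01 -0.14;0.005 -0.003 -0.01 -0.14;0.005 -0.003 -0.01 -0.14;0.005 -0.003 -0.01 -0.14;0.005 -0.003 -0.01 -0.14;0.005 -0.003 -0.01 -0.14;0.005 -0.003 -0.01 -0.14;0.005 -0.003 -0.01 -0.14"

```text
time: 4.0
eef_pos: [0.538, -0.0693, 0.1908]
tool_rot: [-180.0, -0.0, 85.9]
ft_force: [-0.5, 0.0, -0.4]
gripper_width: 0.0857
gripper_force: 0.0
```

>>> carry_out:
  series: "0.004 -0.003 -0.01 -0.14;0.004 -0.003 -0.01 -0.14;0.004 -0.003 -0.01 -0.14;0 0 0 0"

```text
time: 4.4
eef_pos: [0.5494, -0.0783, 0.16]
tool_rot: [-179.9, 0.0, 62.0]
ft_force: [-0.1, -0.2, -0.3]
gripper_width: 0.0856
gripper_force: 0.0
```

```bash
python3 - <<'E'
from h import *
o=observe();print(o['time'],o['eef_pos'],o['tool_rot'],o['q'])
im=read_camera('wrist');c=get_calibration('wrist')
x=im.copy()
# draw predicted blade top
def rect(cx,cy,yaw,l,w,z):
    a=np.radians(yaw);u=np.array([np.cos(a),np.sin(a)]);v=np.array([-u[1],u[0]])
    return np.array([[*(np.array([cx,cy])+i*l/2*u+j*w/2*v),z] for i,j in [(1,1),(1,-1),(-1,-1),(-1,1)]])
for r in [rect(.5502,-.0818,62.1,.024,.008,.105),rect(.5304,-.0676,-39.5,.1,.064,.01)]:
    cv2.polylines(x,[np.int32(topx(c,r).round())],True,(255,0,0),1)
cv2.imwrite('pics/w2.png',cv2.resize(x[:,:,::-1],(800,600)))
t=get_calibration('top')
B=toz(t,np.array([[50,145],[417,45],[482,332],[110,432]])/5+[70,165],.2);print(B,B.mean(0))
for e in [B[0]-B[3],B[1]-B[2]]: print(np.linalg.norm(e),np.degrees(np.arctan2(e[1],e[0])))
for e in [B[0]-B[1],B[3]-B[2]]: print(np.linalg.norm(e),np.degrees(np.arctan2(e[1],e[0]))-90)
E
```

```text
4.4 [ 0.54938001 -0.07830554  0.15997993] [-1.79893801e+02  2.75327187e-02  6.20263143e+01] [-1.56580882e+01  2.27657577e+01 -1.10127671e+01  5.63311025e+01
 -4.24730502e-03  1.02315627e+02]
[[0.55992678 0.43956849 0.2       ]
 [0.60231914 0.27917843 0.2       ]
 [0.4822084  0.24806103 0.2       ]
 [0.43852476 0.40819106 0.2       ]] [0.52074477 0.34374975 0.2       ]
0.1253913704076365 14.491476125151136
0.12407612114813696 14.524434139861624
0.16589780945651683 14.805168561189006
0.1659815892529838 15.259054307632141
```

View pics/w2.png

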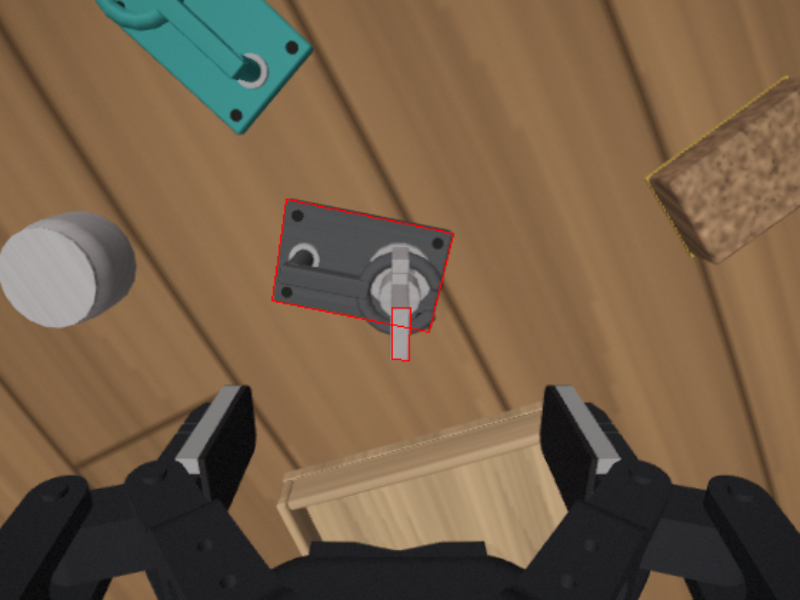

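The overlay matches: blade top at (400,333) and the plate outline fits. Now I descend and grasp.

>>> carry_out:
  series: "0.001 -0.002 -0.02 0;0 -0.002 -0.02 0;0 0 -0.02 0;0 0 -0.015 0;0 0 -0.01 0;0 0 -0.003 0;0 0 0 0"

```text
time: 5.15
eef_pos: [0.5509, -0.0823, 0.0735]
tool_rot: [180.0, -0.0, 62.2]
ft_force: [-0.5, 0.5, 0.3]
gripper_width: 0.0853
gripper_force: 0.0
```

>>> carry_out:
  series: "0 0 0 0;0 0 0 0;0 0 0 0;0 0 0 0;0 0 0 0;0 0 0 0;0 0 0 0;0 0 0 0"
  jaw: 0
  grip_force: 70

```text
time: 5.95
eef_pos: [0.5507, -0.0823, 0.0731]
tool_rot: [-180.0, 0.0, 62.2]
ft_force: [-0.3, 1.0, -0.4]
gripper_width: 0.0071
gripper_force: 70.2
```

>>> carry_out:
  series: "0 0 0.005 0;0 0 0.005 0;0 0 0.005 0;0 0 0.004 0;0 0 0 0;0 0 0 0"

```text
time: 6.55
eef_pos: [0.5509, -0.0823, 0.0923]
tool_rot: [180.0, -0.0, 62.2]
ft_force: [-0.5, 1.2, -2.8]
gripper_width: 0.0068
gripper_force: 69.8
```

>>> carry_out:
  series: "0 0 0 0.125;0 0 0 0.125;0 0 0 0.125;0 0 0 0.125;0 0 0 0.125;0 0 0 0.125;0 0 0 0.125;0 0 0 0;0 0 0 0"

```text
time: 7.45
eef_pos: [0.5507, -0.0823, 0.092]
tool_rot: [-180.0, -0.0, 112.1]
ft_force: [0.5, -0.1, -1.9]
gripper_width: 0.0068
gripper_force: 69.9
```

```bash
cat > f.py <<'E'
from h import *
F=[];T=[]
o=observe()
for i in range(4):
    im=read_camera('wrist');o=observe();F.append(o['ft_force']);T.append(o['ft_torque'])
a=np.radians(-39.5);u=np.array([np.cos(a),np.sin(a)]);v=np.array([-u[1],u[0]])
F=np.mean(F,0);T=np.mean(T,0)
print('t',o['time'],'pos',o['eef_pos'].round(4),'rot',o['tool_rot'].round(2),'Fmouth %.2f Flat %.2f Fz %.2f'%(F[:2]@u,F[:2]@v,F[2]),'T',T.round(3))
c=get_calibration('wrist');h=boxes_of('wrist','eye');print([(np.round(d['position'],4).tolist(),round(d['p'],2)) for d in h[:2]])
E
python3 f.py
```

```text
t 7.65 pos [ 0.5508 -0.0823  0.0922] rot [-180.     -0.    112.19] Fmouth -0.08 Flat 0.08 Fz -2.58 T [-0.002 -0.008 -0.017]
[([0.5334, 0.0476, 0.0102], 0.73), ([0.5228, -0.0544, 0.0136], 0.61)]
```

>>> carry_out:
  series: "0.002 -0.0015 0 0;0.002 -0.0015 0 0;0.002 -0.0015 0 0;0.002 -0.002 0 0;0 0 0 0"

```text
time: 8.2
eef_pos: [0.559, -0.089, 0.0921]
tool_rot: [180.0, -0.0, 112.3]
ft_force: [-0.5, 1.9, -3.5]
gripper_width: 0.0069
gripper_force: 69.8
```

```bash
python3 f.py
```

```text
t 8.4 pos [ 0.5589 -0.0889  0.0922] rot [1.8000e+02 1.0000e-02 1.1229e+02] Fmouth -1.01 Flat 0.99 Fz -3.54 T [0.365 0.034 0.047]
[([0.5472, 0.045, 0.0055], 0.77), ([0.5238, -0.0589, 0.0166], 0.55)]
```

>>> carry_out:
  series: "-0.004 0.003 0 0;-0.004 0.0035 0 0;0 0 0 0.115;0 0 0 0.115;0 0 0 0.12;0 0 0 0;0.004 -0.003 0 0;0.004 -0.0035 0 0;0 0 0 0"

```text
time: 9.35
eef_pos: [0.5597, -0.0895, 0.0923]
tool_rot: [180.0, 0.1, 132.2]
ft_force: [0.3, -0.1, -2.1]
gripper_width: 0.0066
gripper_force: 69.8
```

```bash
python3 f.py
```

```text
t 9.55 pos [ 0.5587 -0.0888  0.0921] rot [-1.7999e+02 -2.0000e-02  1.3231e+02] Fmouth -0.30 Flat -0.35 Fz -2.64 T [ 0.008 -0.011  0.032]
[([0.5384, 0.0506, 0.0084], 0.89), ([0.524, -0.0598, 0.015], 0.58)]
```

>>> carry_out:
  series: "0.0015 -0.0015 0 0;0.002 -0.0015 0 0;0.0015 -0.001 0 0;0 0 0 0"

```text
time: 10.0
eef_pos: [0.5635, -0.0929, 0.0919]
tool_rot: [-180.0, -0.0, 132.3]
ft_force: [-2.4, 0.3, -3.2]
gripper_width: 0.0071
gripper_force: 69.7
```

```bash
python3 f.py
```

```text
t 10.2 pos [ 0.5637 -0.0928  0.0921] rot [-1.7999e+02 -1.0000e-02  1.3234e+02] Fmouth -1.76 Flat -1.14 Fz -3.60 T [0.085 0.577 0.009]
[([0.5256, -0.0633, 0.0157], 0.94), ([0.542, 0.0498, 0.0117], 0.8)]
```

>>> carry_out:
  series: "-0.003 0.0025 0 0;-0.004 0.003 0 0;-0.003 0.0025 0 -0.07;0 0 0 -0.07;0.003 -0.0025 0 0;0.004 -0.003 0 0;0.003 -0.0025 0 0;0 0 0 0"

```text
time: 11.05
eef_pos: [0.5642, -0.0933, 0.0921]
tool_rot: [-180.0, 0.0, 124.4]
ft_force: [0.7, -0.2, -1.7]
gripper_width: 0.0076
gripper_force: 70.0
```

```bash
python3 f.py
```

```text
t 11.25 pos [ 0.5641 -0.0932  0.0922] rot [1.8000e+02 5.0000e-02 1.2433e+02] Fmouth 1.22 Flat -0.36 Fz -3.15 T [-0.255 -0.114  0.019]
[([0.5506, 0.0489, 0.0095], 0.81), ([0.527, -0.062, 0.0144], 0.77)]
```

>>> carry_out:
  series: "0.0015 -0.0015 0 0;0.002 -0.0015 0 0;0.0015 -0.001 0 0;0.0015 -0.001 0 0;0 0 0 0"

```text
time: 11.8
eef_pos: [0.5705, -0.098, 0.092]
tool_rot: [-180.0, 0.0, 124.3]
ft_force: [-2.1, 1.5, -2.8]
gripper_width: 0.0071
gripper_force: 69.7
```

```bash
python3 f.py; python3 - <<'E'
from h import *
im=read_camera('wrist');c=get_calibration('wrist')
cv2.imwrite('pics/w3.png',cv2.resize(im[80:290,140:420,::-1],(800,600),interpolation=cv2.INTER_CUBIC))
E
```

```text
t 12.0 pos [ 0.5704 -0.098   0.0922] rot [-1.8000e+02  2.0000e-02  1.2432e+02] Fmouth -1.43 Flat -0.55 Fz -4.69 T [0.126 0.439 0.019]
[([0.5581, 0.0504, 0.011], 0.88), ([0.5309, -0.0668, 0.0133], 0.84)]
```

View pics/w3.png

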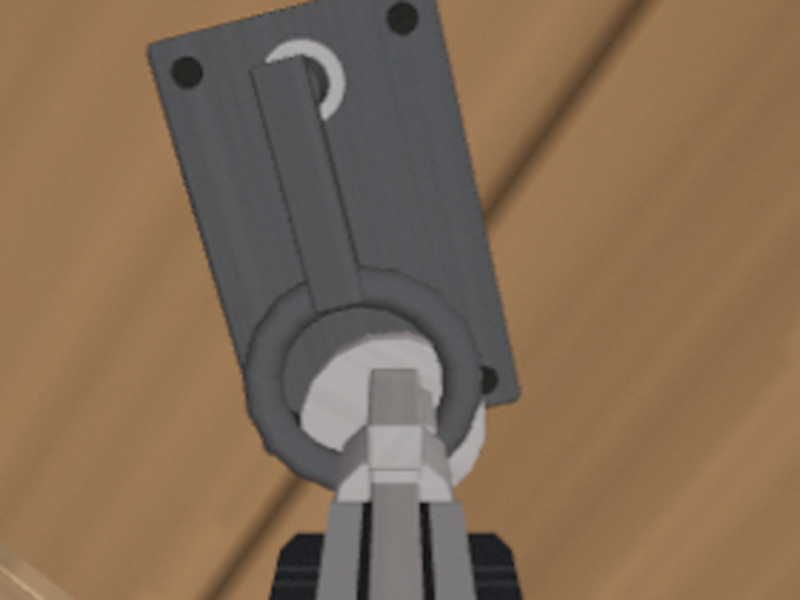

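The view shows the bracket dragged along, with the hanger still in the eye and off to one side of the mouth. Next I find the bracket's pose from the plate corners at (150,45) and (520,400).

```bash
cat > br.py <<'E'
from h import *
from scipy.optimize import least_squares
# fit bracket pose from pixel points of known plate corner ids
def fit(c,pts,g):
    ids={'rl':(-50,32),'rr':(-50,-32),'fl':(50,32),'fr':(50,-32)}
    def w(p):
        a=p[2];u=np.array([np.cos(a),np.sin(a)]);v=np.array([-u[1],u[0]])
        return np.array([[*(p[:2]+(ids[k][0]*u+ids[k][1]*v)/1000),.01] for k in pts])
    r=least_squares(lambda p:(topx(c,w(p))-np.array(list(pts.values()))).ravel(),g)
    p=r.x;u=np.array([np.cos(p[2]),np.sin(p[2])]);v=np.array([-u[1],u[0]])
    print('plate',p[:2].round(4),'yaw',np.degrees(p[2]).round(1),'rms',r.fun.std().round(2),'eye',(p[:2]+.024*u).round(4),'grip',(p[:2]-.012*u).round(4))
    e=observe()['eef_pos'][:2]-(p[:2]+.024*u);print('tool rel eye: mouth %.4f lat %.4f'%(e@u,e@v))
    return p
E
python3 - <<'E'
from br import *
c=get_calibration('wrist');s=lambda x,y:(x/2.857+140,y/2.857+80)
# picture: seen from above; up in picture = toward camera side
for pts in [{'rr':s(150,45),'fl':s(520,400)},{'rl':s(150,45),'fr':s(520,400)}]:
    fit(c,pts,[.54,-.075,-.69])
E
```

```text
plate [ 0.5425 -0.0746] yaw -42.9 rms 1.4 eye [ 0.5601 -0.091 ] grip [ 0.5337 -0.0665]
tool rel eye: mouth 0.0123 lat 0.0019
plate [ 0.5425 -0.0746] yaw 22.3 rms 1.4 eye [ 0.5647 -0.0655] grip [ 0.5314 -0.0792]
tool rel eye: mouth -0.0070 lat -0.0322
```

>>> carry_out:
  series: "-0.0015 0.0015 0 0;-0.0015 -0.0015 0 0;0 0 0 0;0.0015 -0.0015 0 0;0.0015 -0.0015 0 0;0.0015 -0.0015 0 0;0 0 0 0"

```text
time: 12.8
eef_pos: [0.5713, -0.1024, 0.0918]
tool_rot: [-179.9, -0.0, 124.3]
ft_force: [-3.5, 0.8, -2.7]
gripper_width: 0.0071
gripper_force: 69.8
```

```bash
python3 f.py
```

```text
t 13.0 pos [ 0.5717 -0.1024  0.092 ] rot [-179.98   -0.    124.32] Fmouth -1.77 Flat -1.38 Fz -3.81 T [0.112 0.552 0.022]
[([0.5333, -0.0654, 0.0127], 0.56)]
```

>>> carry_out:
  series: "-0.003 0.003 0 0;-0.001 0.001 0 -0.07;0 0 0 -0.065;0 0 0 0;0.003 -0.003 0 0;0.001 -0.001 0 0;0.0015 -0.0015 0 0;0 0 0 0"

```text
time: 13.85
eef_pos: [0.5733, -0.1041, 0.0921]
tool_rot: [-180.0, 0.0, 116.6]
ft_force: [-1.8, 1.5, -2.1]
gripper_width: 0.0071
gripper_force: 69.8
```

```bash
python3 f.py
```

```text
t 14.05 pos [ 0.5732 -0.104   0.0922] rot [-1.7999e+02  1.0000e-02  1.1659e+02] Fmouth -2.80 Flat -1.24 Fz -2.61 T [0.326 0.657 0.021]
[([0.5404, -0.0697, 0.0168], 0.65)]
```

```bash
cat > bf.py <<'E'
from br import *
from scipy.optimize import minimize
S=4
def circ(x,y,r,z,n=40):
    t=np.linspace(0,2*np.pi,n);return np.c_[x+r*np.cos(t),y+r*np.sin(t),np.full(n,z)]
def box(x0,x1,y0,y1,z0,z1): return np.array([[x,y,z] for x in(x0,x1) for y in(y0,y1) for z in(z0,z1)])
parts=[box(-50,50,-32,32,0,10),np.r_[circ(-34,0,6,10),circ(-34,0,6,51)],box(-34,2,-5,5,41,51)]
def W(P,p):
    a=p[2];P=P/1000;return np.c_[p[0]+P[:,0]*np.cos(a)-P[:,1]*np.sin(a),p[1]+P[:,0]*np.sin(a)+P[:,1]*np.cos(a),P[:,2]]
def fill(m,c,P,v,hull=True):
    q=topx(c,P).astype(np.float32)
    if hull:q=cv2.convexHull(q)
    cv2.fillPoly(m,[np.int32((q*16).round())],v,shift=4)
def model(c,p):
    m=np.zeros((420,560),np.uint8)
    for P in parts: fill(m,c,W(P.astype(float),p),255)
    fill(m,c,W(circ(24.,0.,24.,46.),p),255)
    return m
def locate(cam='wrist',g=(.545,-.077,-.74),save=None,hang=True):
    im=read_camera(cam);c=get_calibration(cam);o=observe()
    ms=cut_out(cam,'eye')
    gm=model(c,np.array(g))>0
    mk=max((d['mask'] for d in ms),key=lambda m:(m&gm).sum())
    ign=np.zeros((420,560),np.uint8)
    if hang:
        e=o['eef_pos']*1000;h=e[2]+19-80
        fill(ign,c,circ(e[0],e[1],23,h+2)/1000,1);fill(ign,c,np.r_[circ(e[0],e[1],14,h+26),circ(e[0],e[1],16,h+95)]/1000,1)
        for d in cut_out(cam,'hanger_blade')[:1]: ign|=d['mask'].astype(np.uint8)
        q=int(topx(c,[e/1000+[0,0,.019]])[0,1]);ign[q:]=1
    w=cv2.GaussianBlur(mk.astype(np.float32),(0,0),1.2);k=ign==0
    def cost(x):
        p=np.array([x[0],x[1],x[2]*10]);return np.abs(cv2.GaussianBlur(model(c,p)/255.,(0,0),1.2)-w)[k].sum()
    best=None
    for da in(0,-.1,.1):
        x0=np.array([g[0],g[1],(g[2]+da)/10])
        r=minimize(cost,x0,method='Nelder-Mead',options=dict(initial_simplex=x0+np.r_[np.zeros((1,3)),np.eye(3)*.012],xatol=1e-4,fatol=.1))
        if best is None or r.fun<best.fun:best=r
    p=best.x*[1,1,10];u=np.array([np.cos(p[2]),np.sin(p[2])]);v=np.array([-u[1],u[0]])
    e=o['eef_pos'][:2]-(p[:2]+.024*u)
    print('plate',p[:2].round(4),'yaw %.1f cost %.0f/%d'%(np.degrees(p[2]),best.fun,mk.sum()),'grip',(p[:2]-.012*u).round(4),'tool rel eye: mouth %.4f lat %.4f'%(e@u,e@v),'blade-bracket %.1f'%((o['tool_rot'][2]-np.degrees(p[2]))%360),'u',u.round(3),'v',v.round(3))
    if save:
        x=im.copy();cs,_=cv2.findContours(model(c,p),0,1);cv2.drawContours(x,cs,-1,(255,0,0),1)
        cv2.imwrite(save,cv2.resize(x[80:290,140:420,::-1],(800,600),interpolation=cv2.INTER_CUBIC))
    return p
E
python3 -c "
from bf import *
locate(save='pics/w4.png')"
```

```text
plate [ 0.5471 -0.0798] yaw -47.5 cost 242/13665 grip [ 0.539 -0.071] tool rel eye: mouth 0.0115 lat 0.0030 blade-bracket 164.1 u [ 0.675 -0.738] v [0.738 0.675]
```

View pics/w4.png

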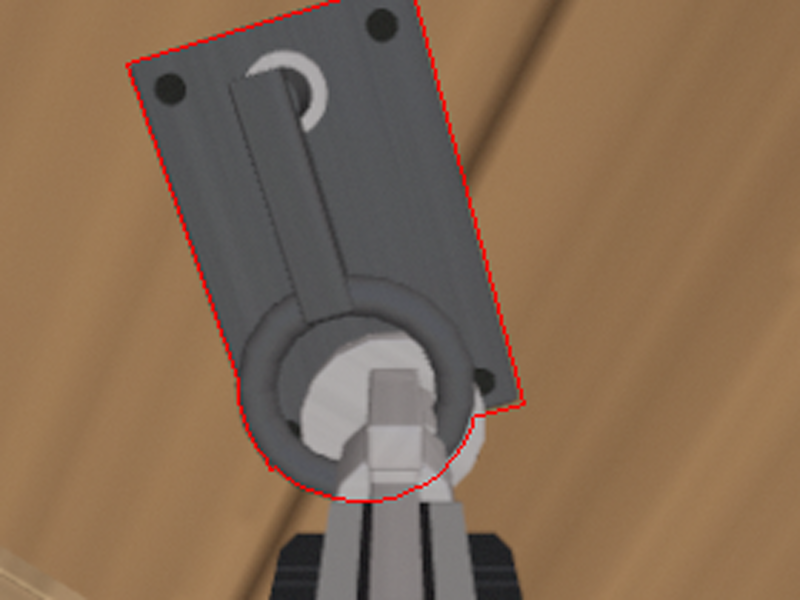

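The fit follows the plate and ring closely: ring centre about (358,388), tool axis about x=395. The tool sits 3 mm to the side of the mouth, so I back off, recentre, turn slightly and pull.

>>> carry_out:
  series: "-0.002 0.0022 0 0;-0.002 0.0022 0 0;-0.0022 -0.002 0 0.05;0 0 0 0.055;0 0 0 0;0.002 -0.0022 0 0;0.002 -0.0022 0 0;0.0015 -0.0017 0 0;0.0015 -0.0017 0 0;0 0 0 0"

```text
time: 15.25
eef_pos: [0.5747, -0.1097, 0.0922]
tool_rot: [180.0, 0.0, 122.6]
ft_force: [0.7, 1.0, -3.9]
gripper_width: 0.0067
gripper_force: 69.7
```

```bash
python3 f.py; python3 -c "
from bf import *
locate(g=(.547,-.08,-.83))"
```

```text
t 15.45 pos [ 0.5747 -0.1095  0.0924] rot [1.7996e+02 7.0000e-02 1.2259e+02] Fmouth -0.09 Flat 1.34 Fz -3.57 T [ 0.296 -0.237 -0.007]
[([0.5388, -0.0791, 0.012], 0.79)]
plate [ 0.5523 -0.0886] yaw -46.4 cost 418/12966 grip [ 0.544  -0.0799] tool rel eye: mouth 0.0064 lat 0.0018 blade-bracket 169.0 u [ 0.689 -0.725] v [0.725 0.689]
```

>>> carry_out:
  series: "-0.002 0.002 0 0;-0.0013 -0.0012 0 0.13;0 0 0 0.13;0 0 0 0;0.002 -0.002 0 0;0.0015 -0.0016 0 0;0.0015 -0.0016 0 0;0.0015 -0.0016 0 0;0 0 0 0"

```text
time: 16.55
eef_pos: [0.5776, -0.1155, 0.0922]
tool_rot: [-180.0, 0.0, 137.5]
ft_force: [-0.5, 0.2, -2.3]
gripper_width: 0.0069
gripper_force: 69.8
```

```bash
python3 f.py; python3 -c "
from bf import *
locate(g=(.5523,-.0886,-.81))"
```

```text
t 16.75 pos [ 0.5772 -0.1151  0.0922] rot [-1.8000e+02 -1.0000e-02  1.3749e+02] Fmouth -0.05 Flat -0.19 Fz -2.30 T [ 0.011  0.003 -0.016]
[([0.5405, -0.079, 0.0153], 0.81), ([0.5548, 0.0517, 0.0077], 0.69)]
plate [ 0.5516 -0.0884] yaw -47.1 cost 238/14135 grip [ 0.5434 -0.0796] tool rel eye: mouth 0.0131 lat 0.0006 blade-bracket 184.6 u [ 0.681 -0.733] v [0.733 0.681]
```

>>> carry_out:
  series: "0.0014 -0.0015 0 0;0.0014 -0.0015 0 0;0.0014 -0.0015 0 0;0.0014 -0.0015 0 0;0 0 0 0"

```text
time: 17.45
eef_pos: [0.583, -0.1216, 0.092]
tool_rot: [-180.0, 0.0, 137.5]
ft_force: [-1.6, -0.2, -4.3]
gripper_width: 0.0071
gripper_force: 69.7
```

```bash
python3 f.py; python3 -c "
from bf import *
locate(g=(.5516,-.0886,-.82))"
```

```text
t 17.65 pos [ 0.5832 -0.1215  0.0923] rot [-1.8000e+02  4.0000e-02  1.3749e+02] Fmouth -0.05 Flat -1.82 Fz -3.44 T [-0.272  0.315 -0.004]
[([0.5627, 0.0499, 0.011], 0.63), ([0.5445, -0.0801, 0.0143], 0.59)]
plate [ 0.5532 -0.0893] yaw -44.7 cost 265/15050 grip [ 0.5447 -0.0809] tool rel eye: mouth 0.0198 lat -0.0018 blade-bracket 182.2 u [ 0.711 -0.704] v [0.704 0.711]
```

>>> carry_out:
  series: "0.001 -0.0018 0 -0.03;0.0014 -0.0014 0 0;0.0014 -0.0014 0 0;0.0014 -0.0014 0 0;0.0014 -0.0014 0 0;0 0 0 0"

```text
time: 18.45
eef_pos: [0.59, -0.1289, 0.0923]
tool_rot: [180.0, 0.0, 135.8]
ft_force: [-0.7, 0.2, -3.0]
gripper_width: 0.0072
gripper_force: 69.9
```

```bash
python3 f.py; python3 -c "
from bf import *
locate(g=(.5532,-.0886,-.78))"
```

```text
t 18.65 pos [ 0.5895 -0.1286  0.0922] rot [-180.     -0.    135.78] Fmouth -0.20 Flat -0.18 Fz -2.79 T [-0.021  0.019 -0.016]
[([0.5477, -0.082, 0.0153], 0.65)]
plate [ 0.5532 -0.0888] yaw -44.8 cost 311/16125 grip [ 0.5447 -0.0804] tool rel eye: mouth 0.0297 lat -0.0026 blade-bracket 180.6 u [ 0.709 -0.705] v [0.705 0.709]
```

>>> carry_out:
  series: "0.0035 -0.0035 0 0;0.0035 -0.0035 0 0;0.005 -0.005 0 0;0.006 -0.006 0 0;0.006 -0.006 0 0;0 0 0.02 0;0 0 0.04 0;0 0 0.045 0;0 0 0.045 0;0 0 0.045 0"

```text
time: 19.85
eef_pos: [0.6135, -0.153, 0.2892]
tool_rot: [180.0, 0.0, 135.8]
ft_force: [1.8, -0.8, -2.9]
gripper_width: 0.0069
gripper_force: 69.8
```

>>> carry_out:
  series: "0 0.02 0.03 0.09;-0.01 0.045 0.01 0.09;-0.01 0.045 0 0.09;-0.01 0.045 0 0.09;-0.01 0.045 0 0.09;-0.01 0.045 0 0.09;-0.01 0.045 0 0.09;-0.01 0.045 0 0.09;-0.01 0.045 0 0.09;-0.01 0.045 0 0.09"

```text
time: 20.85
eef_pos: [0.5233, 0.274, 0.3274]
tool_rot: [180.0, 0.0, -172.5]
ft_force: [1.1, -0.1, -2.6]
gripper_width: 0.007
gripper_force: 69.9
```

>>> carry_out:
  series: "-0.005 0.04 0 0.09;-0.002 0.025 0 0.04;0 0.01 0 0;0 0 0 0;0 0 0 0"

```text
time: 21.35
eef_pos: [0.517, 0.3465, 0.3271]
tool_rot: [-180.0, -0.0, -165.3]
ft_force: [0.4, -0.5, -2.7]
gripper_width: 0.0069
gripper_force: 69.8
```

```bash
python3 - <<'E'
from h import *
o=observe();print(o['time'],o['eef_pos'],o['tool_rot'],o['q'].round(1),o['ft_force'].round(1),o['gripper_width'])
im=read_camera('wrist');c=get_calibration('wrist');x=im.copy()
a=np.radians(14.8);u=np.array([np.cos(a),np.sin(a)]);v=np.array([-u[1],u[0]]);b=np.array([.5207,.3437])
r=np.array([[*(b+i*.0625*u+j*.083*v),.2] for i,j in [(1,1),(1,-1),(-1,-1),(-1,1)]])
cv2.polylines(x,[np.int32(topx(c,r).round())],True,(255,0,0),1)
d=o['eef_pos'][:2]-b;print('tool in bin',d@u,d@v)
cv2.imwrite('pics/w5.png',cv2.resize(x[:,:,::-1],(800,600)))
E
```

```text
21.35 [0.51697333 0.34648895 0.32706267] [-1.79967608e+02 -1.54079619e-02 -1.65279001e+02] [27.1 26.6 20.3 83.7 -0.  12.4] [ 0.4 -0.5 -2.7] 0.006890776094789164
tool in bin -0.00289060817573152 0.0036483801161834384
```

View pics/w5.png

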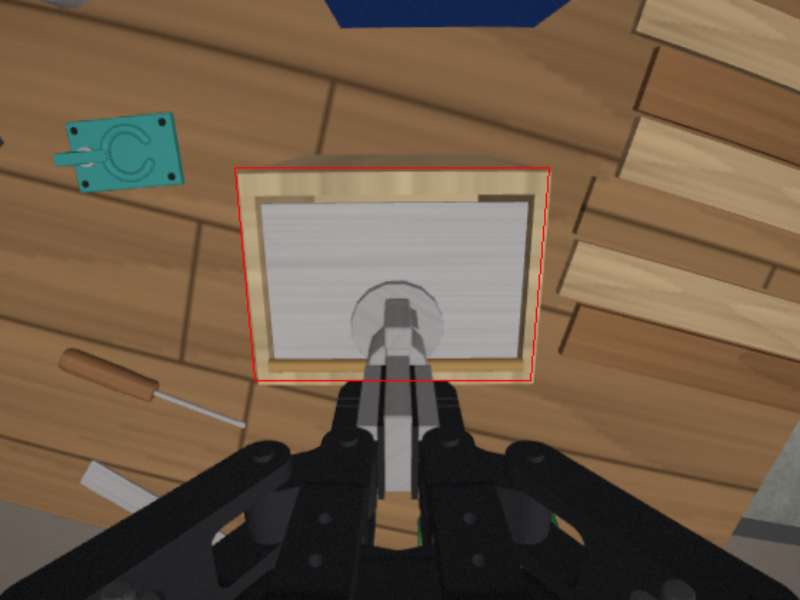

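The overlay matches the bin rim, and the hanger hangs over the flap with its hook on the robot side. Now I push it down through.

>>> carry_out:
  series: "-0.004 -0.004 -0.01 0;0 0 -0.02 0;0 0 -0.02 0;0 0 -0.015 0;0 0 -0.015 0;0 0 -0.015 0;0 0 -0.015 0;0 0 -0.015 0;0 0 -0.015 0;0 0 0 0"

```text
time: 22.4
eef_pos: [0.5116, 0.3414, 0.1855]
tool_rot: [-179.9, -0.2, -165.3]
ft_force: [-1.6, -0.3, -2.8]
gripper_width: 0.0068
gripper_force: 69.8
```

>>> carry_out:
  series: "0 0 -0.012 0;0 0 -0.012 0;0 0 -0.012 0;0 0 0 0;0 0 0 0"

```text
time: 22.9
eef_pos: [0.5119, 0.3431, 0.1506]
tool_rot: [-180.0, -0.1, -165.2]
ft_force: [-1.5, -1.3, -3.3]
gripper_width: 0.0069
gripper_force: 69.9
```

>>> carry_out:
  series: "0 0 0 0;0 0 0 0;0 0 0 0;0 0 0 0;0 0 0 0;0 0 0 0"
  jaw: 60

```text
time: 23.5
eef_pos: [0.5128, 0.3436, 0.1515]
tool_rot: [180.0, 0.0, -165.2]
ft_force: [-0.6, 0.3, 1.9]
gripper_width: 0.0514
gripper_force: 0.5
```

>>> carry_out:
  series: "0 0 0.02 0;0 0 0.03 0;0 0 0.04 0;0 0 0.04 0;0 0 0.03 0;0 0 0.02 0;0 0 0 0"

```text
time: 24.2
eef_pos: [0.5136, 0.344, 0.3343]
tool_rot: [179.9, 0.3, -165.2]
ft_force: [-0.5, -0.3, -0.1]
gripper_width: 0.0512
gripper_force: 0.0
```

```bash
python3 - <<'E'
from h import *
o=observe();print(o['time'],o['eef_pos'],o['ft_force'].round(1),o['gripper_width'])
im=read_camera('wrist')
print([(np.round(d['position'],3).tolist(),round(d['p'],2)) for d in boxes_of('wrist','hanger_blade')])
c=get_calibration('wrist');a=np.radians(14.8);u=np.array([np.cos(a),np.sin(a)]);v=np.array([-u[1],u[0]]);b=np.array([.5207,.3437])
for i in(-.04,-.02,0,.02,.035):print([im[int(y),int(x)].tolist() for x,y in topx(c,[[*(b+i*u+j*v),.2] for j in(-.06,0,.06)])])
t=read_camera('top');s=read_camera('scene')
cv2.imwrite('pics/chk.png',np.hstack([cv2.resize(im[60:300,120:440,::-1],(400,300)),cv2.resize(t[165:265,70:200,::-1],(400,300))]))
E
```

```text
24.2 [0.51359495 0.34402617 0.33431182] [-0.5 -0.3 -0.1] 0.051198798440601045
[([0.49, 0.337, 0.052], 0.64)]
[[168, 164, 164], [169, 166, 166], [165, 162, 162]]
[[166, 163, 162], [170, 166, 166], [167, 164, 163]]
[[166, 162, 162], [165, 161, 161], [163, 160, 159]]
[[170, 166, 166], [170, 165, 165], [169, 166, 165]]
[[166, 163, 162], [163, 160, 160], [164, 160, 160]]
```

View pics/chk.png

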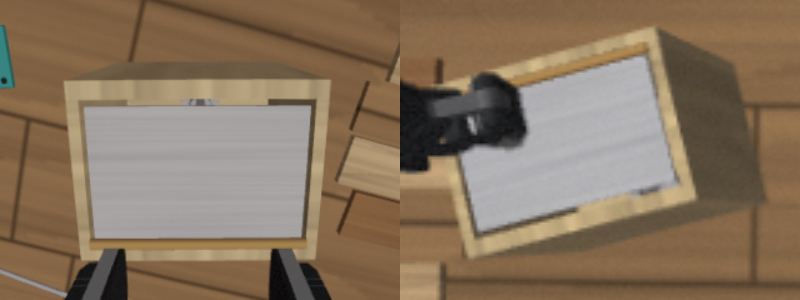

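The flap is shut; the hanger glints through the gap at (200,102), inside the bin. Next, the bracket.

>>> carry_out:
  series: "0.002 -0.03 0 -0.1;0.003 -0.045 0 -0.1;0.003 -0.045 0 -0.1;0.003 -0.045 0 -0.1;0.003 -0.045 0 -0.1;0.003 -0.045 0 -0.1;0.003 -0.045 0 -0.1;0.003 -0.045 0 -0.1;0.003 -0.045 0 -0.1;0.003 -0.03 0 -0.1"

```text
time: 25.4
eef_pos: [0.5408, -0.0793, 0.33]
tool_rot: [-179.9, -0.1, 137.2]
ft_force: [0.6, 0.9, 1.0]
gripper_width: 0.0511
gripper_force: 0.0
```

>>> carry_out:
  series: "0.002 -0.004 -0.03 -0.04;0 0 -0.04 0;0 0 -0.04 0;0 0 -0.03 0;0 0 -0.02 0;0 0 0 0;0 0 0 0"

```text
time: 26.1
eef_pos: [0.5431, -0.0805, 0.171]
tool_rot: [-180.0, -0.1, 135.2]
ft_force: [-0.5, 0.1, 0.4]
gripper_width: 0.0512
gripper_force: 0.0
```

```bash
python3 -c "
from bf import *
o=observe();print(o['time'],o['eef_pos'],o['tool_rot'])
p=locate(g=(.5532,-.0888,-.78),hang=False)
u=np.array([np.cos(p[2]),np.sin(p[2])]);print('delta',p[:2]-.012*u-o['eef_pos'][:2],'turn',np.radians((np.degrees(p[2])+180-o['tool_rot'][2]+180)%360-180))
locate('top',g=p,hang=False)"
```

```text
26.1 [ 0.5431085  -0.08049689  0.1710477 ] [-1.79966355e+02 -6.26718977e-02  1.35202590e+02]
plate [ 0.5546 -0.089 ] yaw -45.0 cost 538/7828 grip [ 0.5461 -0.0805] tool rel eye: mouth -0.0375 lat -0.0017 blade-bracket 180.2 u [ 0.707 -0.707] v [0.707 0.707]
delta [ 3.01086382e-03 -2.87374973e-05] turn -0.0031655574487399617
plate [ 0.5519 -0.08  ] yaw -45.2 cost 1966/953 grip [ 0.5434 -0.0715] tool rel eye: mouth -0.0288 lat -0.0059 blade-bracket 180.5 u [ 0.704 -0.71 ] v [0.71  0.704]
```

>>> carry_out:
  series: "0.002 0 -0.03 0;0 0 -0.03 0;0 0 -0.03 0;0 0 -0.02 0;0 0 -0.015 0;0 0 -0.01 0;0 0 -0.008 0;0 0 0 0"

```text
time: 27.1
eef_pos: [0.5454, -0.0806, 0.0279]
tool_rot: [-180.0, -0.0, 135.2]
ft_force: [-0.1, 0.4, -0.1]
gripper_width: 0.0514
gripper_force: 0.0
```

>>> carry_out:
  series: "0 0 0 0;0 0 0 0;0 0 0 0;0 0 0 0;0 0 0 0;0 0 0 0;0 0 0 0"
  jaw: 0
  grip_force: 100

```text
time: 27.8
eef_pos: [0.5456, -0.0809, 0.0287]
tool_rot: [-180.0, 0.0, 135.2]
ft_force: [-2.8, -2.1, 6.1]
gripper_width: 0.0076
gripper_force: 98.2
```

>>> carry_out:
  series: "0 0 0.01 0;0 0 0.02 0;0 0 0.03 0;0 0 0.03 0;0 0 0.02 0;0 0 0 0;0 0 0 0"

```text
time: 28.5
eef_pos: [0.5452, -0.0804, 0.1378]
tool_rot: [180.0, -0.0, 135.2]
ft_force: [-0.4, -0.2, -6.3]
gripper_width: 0.0077
gripper_force: 98.7
```

```bash
python3 -c "
from h import *
o=observe();print(o['time'],o['eef_pos'],o['tool_rot'],o['ft_force'],o['ft_torque'],o['q'])
t=read_camera('top');c=get_calibration('top')
for d in cut_out('top','tray')[:2]:
    m=d['mask'].astype('uint8');r=cv2.minAreaRect(cv2.findNonZero(m));P=toz(c,cv2.boxPoints(r),.035);print(d['p'],P.round(3),P.mean(0))
"
```

```text
28.5 [ 0.5452087  -0.08038118  0.13776874] [ 1.79997311e+02 -2.46670683e-02  1.35214454e+02] [-0.39004894 -0.20741626 -6.27702492] [0.06486064 0.06968918 0.00175055] [-1.59966400e+01  2.34239690e+01 -1.36254378e+01  5.29709164e+01
  1.42358595e-02  2.87889040e+01]
0.72 [[ 0.382 -0.283  0.035]
 [ 0.581 -0.311  0.035]
 [ 0.57  -0.41   0.035]
 [ 0.37  -0.38   0.035]] [ 0.47568185 -0.34627651  0.035     ]
```

```bash
cat > lift.py <<'E'
import sys,bf
from bf import *
dz=float(sys.argv[1]);g0=bf.get_calibration
def g(n):
    c=g0(n);c['xyz']=np.array(c['xyz'])-[0,0,dz];return c
bf.get_calibration=g
o=observe()['eef_pos'];a=np.radians(float(sys.argv[2]))
bf.locate(g=(o[0]+.012*np.cos(a),o[1]+.012*np.sin(a),a),hang=False,save='pics/l.png')
E
python3 lift.py .11 -45
```

```text
plate [ 0.5528 -0.0872] yaw -44.7 cost 12967/14254 grip [ 0.5443 -0.0788] tool rel eye: mouth -0.0349 lat -0.0010 blade-bracket 179.9 u [ 0.711 -0.704] v [0.704 0.711]
```

```bash
python3 - <<'E'
from bf import *
im=read_camera('wrist');c=get_calibration('wrist');o=observe()
ms=cut_out('wrist','eye')
c['xyz']=np.array(c['xyz'])-[0,0,.11]
a=np.radians(-44.8);e=o['eef_pos'];p0=np.array([e[0]+.012*np.cos(a),e[1]+.012*np.sin(a),a])
m=model(c,p0)>0
for d in ms: print(d['p'],d['mask'].sum(),(d['mask']&m).sum(),m.sum(),[ (x.min(),x.max()) for x in np.where(d['mask'])])
print([(x.min(),x.max()) for x in np.where(m)])
# plate corner points predicted
for k in [(-50,32),(-50,-32),(50,32),(50,-32)]: print(k,topx(c,W(np.array([[*k,10.]]),p0)).round(1))
mk=max((d['mask'] for d in ms),key=lambda q:(q&m).sum())
r=cv2.approxPolyDP(cv2.findContours(mk.astype('uint8'),0,1)[0][0],5,True);print(r.reshape(-1,2).tolist())
E
```

```text
0.87 14227 14002 27143 [(np.int64(175), np.int64(348)), (np.int64(211), np.int64(343))]
0.63 7618 0 27143 [(np.int64(0), np.int64(94)), (np.int64(350), np.int64(478))]
[(np.int64(177), np.int64(405)), (np.int64(207), np.int64(344))]
(-50, 32) [[344.1 181.7]]
(-50, -32) [[207.1 181.6]]
(50, 32) [[332.8 354.6]]
(50, -32) [[219.1 354.4]]
[[215, 175], [220, 310], [236, 272], [264, 255], [269, 347], [286, 348], [292, 256], [302, 255], [320, 271], [335, 309], [343, 180]]
```

```bash
python3 - <<'E'
from bf import *
im=read_camera('wrist')
h=im.astype(int);sat=h.max(2)-h.min(2)
d=((sat<22)&(h.max(2)<130)&(h.max(2)>40)).astype('uint8')
d[345:]=0
n,l,s,_=cv2.connectedComponentsWithStats(cv2.morphologyEx(d,cv2.MORPH_OPEN,np.ones((3,3))))
k=l[230,235] or l[200,240];print(s[k])
for y in (176,180,184,190,200,220,250,270):
    x=np.where(l[y]==k)[0];print(y,(x.min(),x.max(),len(x)) if len(x) else None)
for x0 in (220,230,250,275,300,320,335): 
    y=np.where(l[:,x0]==k)[0];print('col',x0,y.min() if len(y) else None)
E
```

```text
[  211   175   133   170 15269]
176 (np.int64(214), np.int64(340), 127)
180 (np.int64(212), np.int64(343), 132)
184 (np.int64(212), np.int64(343), 132)
190 (np.int64(212), np.int64(343), 115)
200 (np.int64(213), np.int64(342), 92)
220 (np.int64(214), np.int64(341), 119)
250 (np.int64(216), np.int64(339), 124)
270 (np.int64(217), np.int64(338), 100)
col 220 175
col 230 175
col 250 175
col 275 175
col 300 175
col 320 175
col 335 175
```

>>> carry_out:
  series: "-0.009 -0.016 0 0.07;-0.009 -0.028 0 0.08;-0.009 -0.028 0 0.08;-0.009 -0.028 0 0.08;-0.009 -0.028 0 0.08;-0.009 -0.028 0 0.08;-0.009 -0.028 0 0.08;-0.009 -0.028 0 0.08;0 0 0 0;0 0 0 0"

```text
time: 29.85
eef_pos: [0.4731, -0.2929, 0.1378]
tool_rot: [180.0, -0.0, 171.2]
ft_force: [-1.0, 0.7, -5.6]
gripper_width: 0.0078
gripper_force: 98.9
```

>>> carry_out:
  series: "0 0 -0.02 0;0 0 -0.02 0;0 0 -0.02 0;0 0 -0.015 0;0 0 -0.012 0;0 0 0 0;0 0 0 0"

```text
time: 30.55
eef_pos: [0.4738, -0.2923, 0.0515]
tool_rot: [180.0, 0.0, 171.3]
ft_force: [-0.1, 0.4, -5.0]
gripper_width: 0.0078
gripper_force: 98.8
```

```bash
python3 f.py
```

```text
t 30.75 pos [ 0.474  -0.2929  0.052 ] rot [-1.7996e+02  7.0000e-02  1.7130e+02] Fmouth -0.27 Flat -0.33 Fz -4.89 T [-0.002  0.056  0.006]
[([0.4552, -0.2866, 0.0381], 0.7)]
```

Lower in small steps until contact.

>>> carry_out:
  series: "0 0 -0.003 0;0 0 -0.003 0;0 0 -0.002 0;0 0 0 0;0 0 0 0"

```text
time: 31.3
eef_pos: [0.4734, -0.2925, 0.0431]
tool_rot: [180.0, -0.0, 171.3]
ft_force: [0.2, 0.5, -5.1]
gripper_width: 0.0078
gripper_force: 98.9
```

>>> carry_out:
  series: "0 0 -0.002 0;0 0 0 0;0 0 0 0"

```text
time: 31.6
eef_pos: [0.4735, -0.2926, 0.0412]
tool_rot: [180.0, -0.0, 171.3]
ft_force: [-0.6, -0.9, -5.6]
gripper_width: 0.0077
gripper_force: 98.9
```

>>> carry_out:
  series: "0 0 -0.002 0;0 0 0 0;0 0 0 0"

```text
time: 31.9
eef_pos: [0.4735, -0.2926, 0.0391]
tool_rot: [180.0, -0.0, 171.3]
ft_force: [0.2, 0.2, -5.2]
gripper_width: 0.0074
gripper_force: 98.9
```

>>> carry_out:
  series: "0 0 -0.0015 0;0 0 0 0;0 0 0 0"

```text
time: 32.2
eef_pos: [0.4735, -0.2926, 0.0376]
tool_rot: [180.0, -0.0, 171.3]
ft_force: [0.0, 0.8, -5.3]
gripper_width: 0.008
gripper_force: 98.9
```

>>> carry_out:
  series: "0 0 -0.001 0;0 0 0 0;0 0 0 0"

```text
time: 32.5
eef_pos: [0.4735, -0.2928, 0.0369]
tool_rot: [-180.0, 0.0, 171.3]
ft_force: [-1.0, -1.6, -2.8]
gripper_width: 0.0076
gripper_force: 99.3
```

>>> carry_out:
  series: "0 0 -0.001 0;0 0 0 0;0 0 0 0"

```text
time: 32.8
eef_pos: [0.4735, -0.2929, 0.0368]
tool_rot: [-180.0, 0.0, 171.3]
ft_force: [-4.8, 0.6, 10.3]
gripper_width: 0.0077
gripper_force: 101.1
```

>>> carry_out:
  series: "0 0 0.0005 0;0 0 0 0;0 0 0 0;0 0 0 0;0 0 0 0"
  jaw: 55

```text
time: 33.3
eef_pos: [0.4736, -0.2926, 0.0361]
tool_rot: [180.0, 0.0, 171.3]
ft_force: [0.6, 0.4, 0.0]
gripper_width: 0.0468
gripper_force: 0.0
```

>>> carry_out:
  series: "0 0 0.005 0;0 0 0.01 0;0 0 0.02 0;0 0 0.03 0;0 0 0.04 0;0 0 0.04 0;0 0 0.04 0;0 0 0 0;0 0 0 0"

```text
time: 34.2
eef_pos: [0.474, -0.293, 0.2227]
tool_rot: [-179.9, 0.1, 171.3]
ft_force: [0.3, 0.2, -0.5]
gripper_width: 0.0471
gripper_force: 0.0
```

```bash
python3 - <<'E'
import bf
from bf import *
g0=bf.get_calibration
def g(n):
    c=g0(n);c['xyz']=np.array(c['xyz'])-[0,0,.008];return c
bf.get_calibration=g
print(observe()['time'],observe()['eef_pos'])
locate(g=(.485,-.294,-.152),hang=False)
for cam in('scene','top'):
    read_camera(cam)
    for k in['eye','sanding_block','screwdriver','wax_tin']: print(cam,k,[(np.round(d['position'],3).tolist(),round(d['p'],2)) for d in boxes_of(cam,k)[:2]])
E
```

```text
34.2 [ 0.47400453 -0.2929711   0.22268943]
plate [ 0.4842 -0.293 ] yaw -9.5 cost 394/6239 grip [ 0.4723 -0.291 ] tool rel eye: mouth -0.0347 lat -0.0013 blade-bracket 180.8 u [ 0.986 -0.165] v [0.165 0.986]
scene eye [([0.494, -0.297, 0.018], 0.71)]
scene sanding_block [([0.764, -0.131, 0.024], 0.97)]
scene screwdriver [([0.756, 0.098, 0.024], 0.84)]
scene wax_tin [([0.379, 0.006, 0.046], 0.7)]
top eye [([0.487, -0.287, 0.02], 0.84), ([0.516, 0.092, 0.01], 0.82)]
top sanding_block [([0.752, -0.119, 0.027], 0.6)]
top screwdriver [([0.744, 0.107, 0.021], 0.94)]
top wax_tin [([0.383, 0.015, 0.045], 0.69), ([0.521, 0.33, 0.199], 0.26)]
```

The bracket's fit matches it standing flat in the middle of the tray, and the bystanders haven't moved.

```bash
python3 -c "
from plant import *
print(finish_job())"
```

```text
the job is handed in; nothing more can be done
None
```

Job handed in at about 35 s: the hanger is in the wooden bin with the flap shut, the bracket stands on its plate in the tray, and the sanding block, screwdriver and tin were not moved.

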